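# Stand the rinsed beaker upside down on the drying peg

### The arm

A 6-joint arm with a two-finger parallel gripper is mounted at the origin on a cart in front of the work surface, level with it; the furniture and walls round the work are solid. World frame = base frame: x ahead of the robot, y to its left, z up, the work surface at z = 0. Lengths are in mm, angles in rad, forces in N, time in s.
With the tool pointing down it reaches from about 275 to 1000 mm from the base axis. Payload 8.4 kg.
Tool frame: the origin (TCP) lies midway between the tips of the shut fingers; the grasp point (between the pads) lies 19 mm behind it; z points along the fingers, y is the line along which they close (so a half turn about z gives the same grasp; the last joint's range is limited). The gripper opens to 85 mm and grips with 20 to 120 N. Pads are 22 mm wide; open, the fingers measure 114 mm over their backs; the gripper's body (76 mm by 85 mm) begins 54 mm behind the grasp point. The pads swing forward as they close: fully open they stand 13 mm farther back than shut.
Start: joints at [1.345, 0.353, 1.633, -0, 1.155, -0.002], TCP at [138.709, 609.416, 207.581] pointing down, gripper open.
Joint ranges: [-2.63, 2.63], [-0.92, 2.1], [0.06, 2.66], [-1.3, 4.44], [0, 2.69], [-3.02, 3.02]. Speed limits (rad/s): [2.22, 2.22, 2.79, 3.14, 3.14, 3.14].

### API

Orientations are given as [roll, pitch, yaw] about the fixed x, y, z axes, in that order (R = Rz(yaw) Ry(pitch) Rx(roll)).
In Python, from rig import r, cams gives the robot as it stands. The module is installed in compiled form; this text tells all that it offers.
- The arm moves only by the tool send_rows, never from a script. Its argument "targets" is one flat list of numbers, 7 for each row, row after row: the shift along the tool's x, y, z in m, then the turn, a rotation vector about the tool's x, y, z in rad, then the opening, from -1 (shut) to 1 (fully open). In form: [tx, ty, tz, wx, wy, wz, fingers, tx, ty, tz, wx, wy, wz, fingers, ...]. A call has 1 to 12 rows; each row is the pose to reach, as a shift and turn from the pose commanded when the call began, along the tool's axes at that moment; what a row does not reach only later rows make up. A row lasts 1/12 s, in which the tool goes at most 41.7 mm and 7.16 degrees, less where a joint would pass 70% of its speed; a pose out of reach is approached as far as the arm can. A call with a gripper value outside its range is refused whole. The fingers move at their own pace and stop on an object; "grip_force" is the grip in N (left out, the last holds). Time passes only in rows, so rows that repeat a pose let the fingers close. It gives the time, the measured TCP pose, the force, the opening and the grip force at its end, in the units of the state.
- r.sense(): the state, without advancing time (a new reading comes with each control period).
- cams.grab_frame(name): name is "side" or "top"; returns a dict with "color" (480x640x3 uint8, blue, green, red), "fx", "fy", "cx", "cy" (pixels), "k1" (the pictures are not rectified: a ray, as slopes to the right and down, at radius r is drawn at 1 + k1 r^2 times it, then the intrinsics apply), "xyz" and "attitude" of the camera in the world. Camera axes: x right, y down, z forward; pixel columns grow to the right and rows downward; lengths in mm; the calibration is good to about 2 mm. A picture is of the moment at which its call begins. There is no depth.
- r.sign_off(): hands the job in; it is judged then, once.
The state is a dict: "clock": time; "qpos": joint angles; "qvel": joint speeds; "joint_efforts": joint torques, N m; "eef_pos": TCP position; "tcp_rot": TCP orientation; "contact_force": force on the tool from outside, world axes, zero at the start; "wrist_torque": the same for the moment, N m; "opening": opening from 0.0 (shut) to 1.0 (fully open); "grasp_force": force on a finger pad.
Only numpy, scipy, OpenCV 4.12 (cv2) and the standard library are available. Lean on these libraries where they do the work, as an engineer would, in place of code of your own. Each camera call takes 0.05 s, during which the arm holds its last target. There are 200 camera calls.

### The job

Somebody has parked the green tape roll on the drying peg: take it off and lay it flat in the shallow wooden tray. Then take the rinsed blue beaker from the yellow sloping cradle, turn it mouth down and lower it gently, without dropping it, over the peg until its rim rests all round on the black collar; let go of it. Leave the flask, the tub and the spare die where they are.

Things in the scene. Friction and masses are not known exactly. Their poses are not given: they have to be found in the camera images.
- stand: Fixed drying stand: grey round foot 72 mm in diameter, 8 mm high; on it a black round collar 44 mm in diameter, its flat top 22 mm above the worktop; from it an upright aluminium peg 22 mm in diameter, rounded tip, rises 60 mm (to 82 mm above the worktop). Origin: centre of the foot's underside, on the peg's axis; z up.
- peg_root (a point): Point on the peg's axis at the level of the collar's flat top (22 mm above the worktop).
- peg_tip (a point): Top of the peg, on its axis (82 mm above the worktop).
- tape: Loose roll of green tape, 48 mm outside diameter, 16 mm high, hole 32 mm in diameter, 50 g. At the start it lies flat on the collar with the peg through its hole. Origin: centre of its underside; z along the hole, up.
- tray: Fixed shallow square tray of light wood, 100 x 100 mm outside, 14 mm high, walls and floor 4 mm thick (inner floor 4 mm above the worktop). Origin: centre of its underside; x and y along its sides, z up.
- cradle: Fixed yellow cradle: V trough 34 mm wide, 70 mm long, on a 110 x 52 mm foot, sloping down 15 degrees along its own +x to a low stop lip. The beaker lies in it, axis 70 mm above the worktop over the origin; its closed end sticks out freely some 48 mm beyond the trough's upper end (-x). Origin on the worktop under the beaker's middle; x along the trough (level), z up.
- beaker: Loose blue plastic beaker: straight tube closed at one end, 40 mm outside diameter (43 at the rim), 130 mm long, inside diameter 34 mm, base 4 mm, about 55 g. Origin: centre of the closed end's outside; z along its axis towards the mouth. At the start it lies in the cradle, mouth at the lower end pointing along the cradle's +x. Standing mouth down, z points straight down.
- beaker_mouth (a point): Centre of the beaker's open mouth, in the plane of the rim (130 mm from the closed end).
- flask: Loose tall blue flask, 72 mm in diameter, 250 mm high, standing upright. Bystander. Origin: centre of its underside.
- pin_tub: Loose light-grey open tub, 64 mm in diameter, 47 mm high. Bystander. Origin: centre of its underside.
- spare_die: Loose round metal die, 55 mm in diameter, 52 mm high. Bystander. Origin: centre of its underside.
Not all that is in view belongs to the job. There is more than one size of the stand; the one meant has the size given above.

How it is judged (in metres and radians):
On the way, in this order (a step that is already met when the one before it is completed fails the run):
1. the tape roll lies flat in the tray (x of tape in the frame of tray between -0.03 and 0.03 m and y of tape in the frame of tray between -0.03 and 0.03 m and z of tape in the frame of tray below 0.01 m and angle between tape's own z axis and vertical below 0.15 rad), for 0.2 s.
2. the beaker is held mouth down over the peg, its rim still above the collar (horizontal distance between beaker_mouth and peg_root below 0.03 m and angle between beaker's own z axis and vertical above 2.8 rad and z of beaker_mouth in the frame of peg_root above 0.012 m), for 0.05 s.
At the end, for the whole second after the job is handed in: Tape flat (0.15 rad) on the tray's floor, centred within 30 mm along each side. Beaker mouth down on the peg, upright within 0.12 rad, rim within 5 mm of the collar's top, mouth centre within 10 mm of the peg's axis. Both released and at rest; bystanders within 30 mm of their starts (all of step 1 and horizontal distance between beaker_mouth and peg_root below 0.01 m and z of beaker_mouth in the frame of peg_root between -0.005 and 0.005 m and angle between beaker's own z axis and vertical above 3.02 rad and linear speed of each of beaker, tape below 0.02 m/s); the robot touches nothing.
It fails at once if the beaker is dropped onto the peg (faster than 0.45 m/s downwards over it) (horizontal distance between beaker_mouth and peg_root below 0.02 m and z of beaker_mouth in the frame of peg_root below 0.06 m and angle between beaker's own z axis and vertical above 2.8 rad and linear speed of beaker above 0.45 m/s).
It fails at once if the flask, the tub or the spare die is moved by more than 30 mm (distance of any of flask, pin_tub, spare_die from where it was at the start of the episode above 0.03 m).
It also fails if it takes over 56 s, if anything falls off the work surface, if the arm or the gripper's body presses on something with over 40 N, if the wrist force passes 120 N, or if a joint passes its speed limit or range.

## Working session

There is one attempt and no reset: what is moved stays moved. The work goes in short steps, Python scripts to look and compute and a tool call to move; the robot and the scene stay as the last step left them, time stands still between calls to the robot, and variables do not carry over. Pictures are saved under pics/ and viewed, at most 10 in all, crops included, and the job is handed in when it is done.

Besides the shell and the picture viewer there is one more tool, called as name(argument=value, ...) on one line, values as JSON. send_rows: Moves the arm, as the interface text tells. Its arguments: {"type":"object","properties":{"targets":{"type":"array"},"grip_force":{"type":"number"}},"required":["targets"]}

```bash
mkdir -p pics
python3 - <<'E'
from rig import r,cams
import cv2
for n in("side","top"):
    f=cams.grab_frame(n); cv2.imwrite(f"pics/{n}0.png",f["color"]); print({k:v for k,v in f.items() if k!="color"})
print(r.sense())
E
```

```text
{'fx': 510.6626998785879, 'fy': 510.6626998785879, 'cx': 322.00611333105644, 'cy': 233.1309489596129, 'k1': -0.021647785290748286, 'xyz': array([300.40135631, 471.06218996, 639.03455563]), 'attitude': array([-2.31329297, -0.01525639, -2.69098041])}
{'fx': 526.8989348528047, 'fy': 526.8989348528047, 'cx': 320.22815156829637, 'cy': 241.7818252061236, 'k1': -0.1444186542842245, 'xyz': array([ 499.72233688, -116.71911865, 1049.71454593]), 'attitude': array([-3.03800311, -0.00723125, -1.57716066])}
{'clock': 0.1, 'qpos': array([ 1.34460860e+00,  3.53568551e-01,  1.63403199e+00,  1.78184517e-05,
        1.15519183e+00, -2.41424893e-03]), 'qvel': array([-0.00075962, -0.00071133, -0.00194491, -0.00043918, -0.00210994,
       -0.0009995 ]), 'joint_efforts': array([-6.75103802e-04, -6.06356692e+01, -3.42820144e+01,  7.16656132e-06,
        3.97696989e-03, -3.34274023e-05]), 'eef_pos': array([138.59923006, 608.99149109, 206.95511073]), 'tcp_rot': array([-3.14039298e+00, -1.91893201e-05,  2.91781196e+00]), 'contact_force': array([-0.3300105 ,  0.89244244, -0.37685416]), 'wrist_torque': array([-0.00945402,  0.03877822,  0.01084066]), 'grasp_force': 0.0, 'opening': 1.0042223842102556}
```

View pics/side0.png

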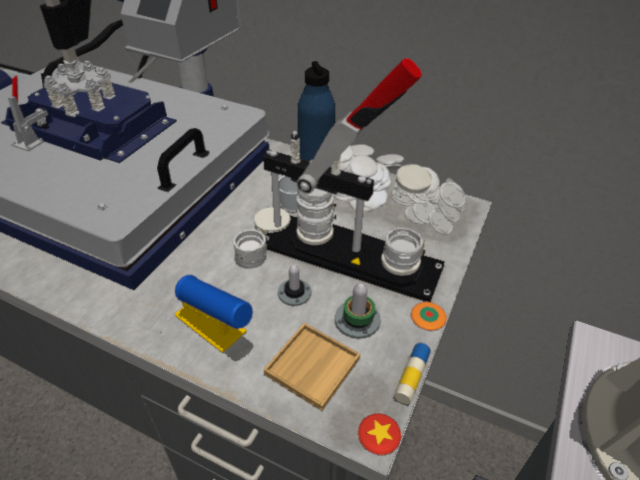

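View pics/top0.png

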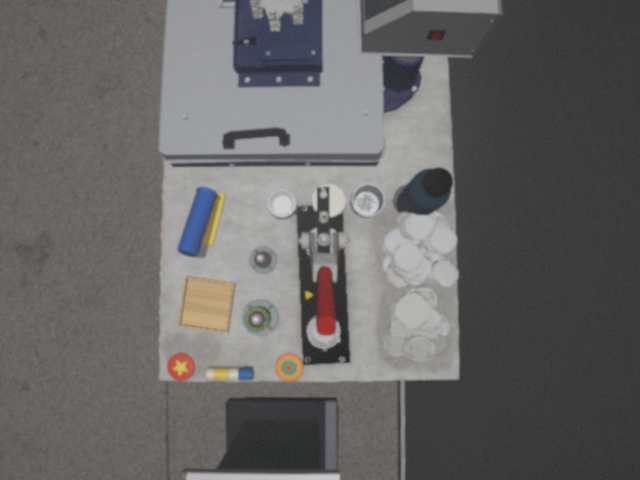

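Side: the beaker runs from (177,287) to (250,313), the peg and tape are near (358,308), and the tray is near (312,366). Top: beaker (205,190) to (190,250), stand (258,318), tray (208,304). I'll enlarge both to measure.

```bash
cat > h.py <<'E'
import numpy as np, cv2
from rig import r,cams
from scipy.spatial.transform import Rotation as R
def cal(f):
    K=np.array([[f["fx"],0,f["cx"]],[0,f["fy"],f["cy"]],[0,0,1.]])
    return K,np.array([f["k1"],0,0,0.]),R.from_euler("xyz",f["attitude"]).as_matrix(),np.array(f["xyz"])
def ray(f,p):
    K,d,M,c=cal(f); u=cv2.undistortPoints(np.array([[p]],float),K,d)[0,0]
    v=M@[u[0],u[1],1]; return c,v/np.linalg.norm(v)
def plane(f,p,z):
    c,v=ray(f,p); return c+v*(z-c[2])/v[2]
def tri(fa,pa,fb,pb):
    (c1,v1),(c2,v2)=ray(fa,pa),ray(fb,pb)
    s=np.linalg.lstsq(np.c_[v1,-v2],c2-c1,rcond=None)[0]
    a,b=c1+s[0]*v1,c2+s[1]*v2; return (a+b)/2,np.linalg.norm(a-b)
def proj(f,X):
    K,d,M,c=cal(f); return cv2.projectPoints((np.atleast_2d(X)-c)@M,np.zeros(3),np.zeros(3),K,d)[0][:,0]
E
python3 - <<'E'
from h import *
f=cams.grab_frame("side")["color"]; g=cams.grab_frame("top")["color"]
a=cv2.resize(f[260:410,170:390],None,fx=3.6,fy=3.6,interpolation=3)
b=cv2.resize(g[180:345,170:295],None,fx=3.6,fy=3.6,interpolation=3)
cv2.imwrite("pics/a.png",a);cv2.imwrite("pics/b.png",b)
E
```

```text
(no output)
```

View pics/a.png

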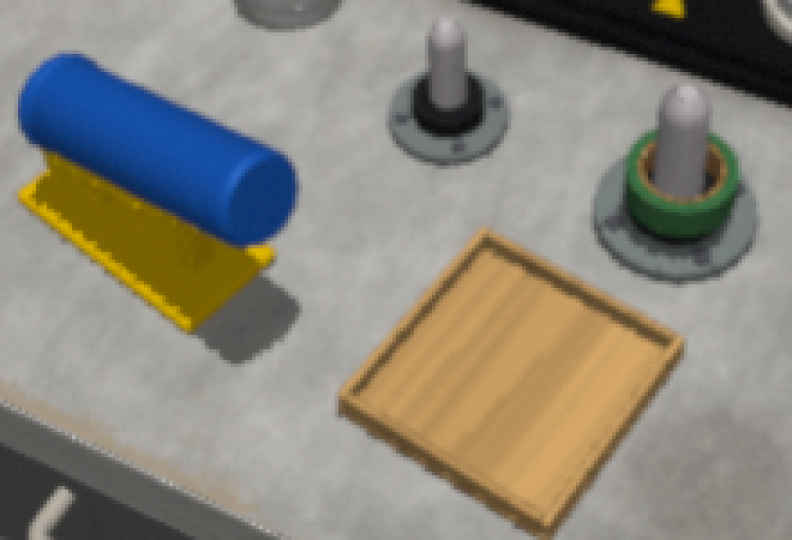

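View pics/b.png

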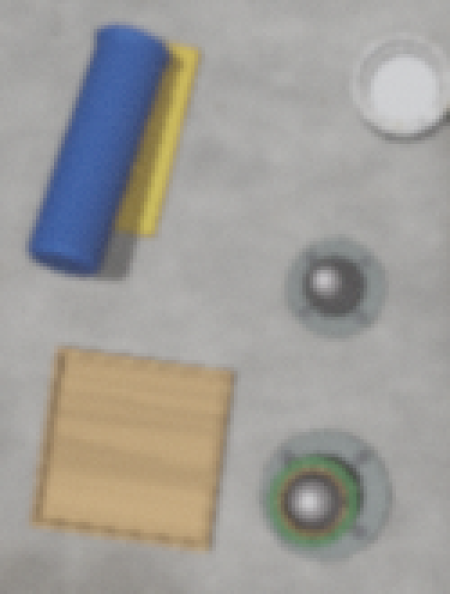

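Side crop: the stand foot spans x 593–757 with its bottom at y 280, and the tip is at (686,86). Tape spans 627–740. The beaker's closed disc is at (262,197) and its flared mouth is at the far end. Top crop: tip (312,500), foot 262–392 × 428–560. The 72 mm stand is the one holding the tape. Next is a silhouette fit.

```bash
cat > fit.py <<'E'
from h import *
from scipy.optimize import minimize, least_squares
S=4
def circ(c,ax,rad,n=48):
    u=np.linalg.svd(np.array(ax,float)[None])[2][1:]; t=np.linspace(0,2*np.pi,n)[:,None]
    return np.asarray(c)+rad*(np.cos(t)*u[0]+np.sin(t)*u[1])
def mask(f,box,lo,hi):
    m=np.zeros((480,640),np.uint8); x0,y0,x1,y1=box
    m[y0:y1,x0:x1]=cv2.inRange(cv2.cvtColor(f["color"],cv2.COLOR_BGR2HSV),lo,hi)[y0:y1,x0:x1]
    n,l,s,_=cv2.connectedComponentsWithStats(m)
    m=(l==1+np.argmax(s[1:,4])).astype(np.uint8)
    h=cv2.convexHull(cv2.findContours(m,0,1)[0][0] if 0 else cv2.findNonZero(m))
    return cv2.fillConvexPoly(np.zeros((480,640),np.uint8),h,1)
def ext(poly_or_mask,dirs,ismask):
    P=cv2.findNonZero(poly_or_mask)[:,0].astype(float) if ismask else poly_or_mask
    e=P@dirs.T; return e.max(0)+(0.4 if ismask else 0)   # support function, half-pixel
t=np.linspace(0,2*np.pi,32,endpoint=False); D=np.c_[np.cos(t),np.sin(t)]
def fit(fs,ms,model,p0):
    H=[ext(m,D,True) for m in ms]
    s=least_squares(lambda p:np.concatenate([ext(proj(f,model(p)),D,False)-h for f,h in zip(fs,H)]),p0,x_scale=[10]*3+[.1]*(len(p0)-3),loss="soft_l1",diff_step=1e-4)
    return s.x,np.sqrt(np.mean(s.fun**2))
def bax(p): return np.array([np.cos(p[3])*np.cos(p[4]),np.sin(p[3])*np.cos(p[4]),-np.sin(p[4])])
def beaker(p):  # closed end centre, yaw, down pitch
    a=bax(p); return np.r_[circ(p[:3],a,20),circ(p[:3]+125*a,a,20),circ(p[:3]+126*a,a,21.5),circ(p[:3]+130*a,a,21.5)]
def tape(p): return np.r_[circ(p[:3],[0,0,1],24),circ(p[:3]+[0,0,16],[0,0,1],24)]
def tray(p):
    c,s=np.cos(p[3]),np.sin(p[3]); q=np.array([[i,j] for i in(-50,50) for j in(-50,50)])@[[c,s],[-s,c]]+p[:2]
    return np.r_[np.c_[q,np.full(4,p[2])],np.c_[q,np.full(4,p[2]+14)]]
E
cat > m.py <<'E'
from fit import *
a,b=cams.grab_frame("side"),cams.grab_frame("top"); fs=[a,b]
B=[mask(a,(165,265,260,335),(105,120,50),(125,255,255)),mask(b,(170,175,230,262),(105,90,40),(125,255,255))]
T=[mask(a,(330,280,390,340),(50,90,30),(85,255,255)),mask(b,(235,300,285,340),(45,50,30),(85,255,255))]
W=[mask(a,(255,318,365,412),(10,70,50),(24,255,255)),mask(b,(172,270,240,338),(10,60,40),(24,255,255))]
for m in B+T+W: print(cv2.boundingRect(m),end=' ')
o=lambda x,y,X,Y:np.array([x/3.6+X-.36,y/3.6+Y-.36])
g=plane(b,(190,250),90); print('\nbeak',*fit(fs,B,beaker,[g[0],g[1],90,1.3,.26]))
g=plane(b,(258,319),30); print('tape',*fit(fs,T,tape,[g[0],g[1],25]))
g=plane(b,(208,304),10); print('tray',*fit(fs,W,tray,[g[0],g[1],0,.0]))
print('tip',tri(a,o(686,86,170,260),b,o(312,500,170,180)))
print('foot top',plane(b,o(327,494,170,180),6))
def foot(p): return np.r_[circ([*p,0],[0,0,1],36),circ([*p,8],[0,0,1],36)]
def e(p):
    A,C=proj(a,foot(p)),proj(b,foot(p))
    return [A[:,0].min()-o(593,0,170,0)[0],A[:,0].max()-o(757,0,170,0)[0],A[:,1].max()-o(0,280,0,260)[1],C[:,0].min()-o(262,0,170,0)[0],C[:,0].max()-o(392,0,170,0)[0],C[:,1].min()-o(0,428,0,180)[1],C[:,1].max()-o(0,560,0,180)[1]]
s=least_squares(e,plane(b,(260,318),6)[:2]); print('foot',s.x,s.fun.round(2))
E
python3 m.py
```

```text
(175, 275, 77, 53) (179, 187, 37, 69) (344, 297, 31, 29) (245, 307, 25, 24) (264, 323, 96, 88) (179, 277, 56, 56) 
beak [ 5.82489753e+02  1.22703789e+02  8.72840695e+01 -2.44600495e-01
  3.01355755e-01] 1.1409190255427353
tape [457.23259023  -1.95732181  18.76157964] 0.4802867936862583
tray [ 4.84919433e+02  1.00592118e+02 -3.87045913e+00 -1.38638660e-01] 0.9046591010200756
tip (array([460.02633689,  -6.62135021,  81.64769356]), np.float64(0.130506210194852))
foot top [460.11633022  -6.27386953   6.        ]
foot [459.97097709  -6.33846913] [-0.5   0.25  0.01 -0.24  0.39  0.1   0.16]
```

Beaker closed end is at (582,123,87) with axis yaw -0.245. Peg is at (460,-6.5), tape centre at (457,-2), tray at (485,100). The tape sits pushed off-centre, so I'll close the fingers perpendicular to that offset. First a planning helper.

```bash
cat > go.py <<'E'
import sys
from h import *
def plan(pos,M):
    s=r.sense(); M0=R.from_euler("xyz",s["tcp_rot"]).as_matrix()
    d=M0.T@(np.array(pos)-s["eef_pos"])/1000; w=R.from_matrix(M0.T@M).as_rotvec()
    open("log.txt","a").write(repr([*s["qpos"],*s["eef_pos"],*s["tcp_rot"]])+"\n")
    print(s["clock"].round(2),"shift",d.round(4),"turn",w.round(4),"q",s["qpos"].round(3),"F",s["contact_force"].round(1))
def down(psi): return R.from_euler("xyz",[np.pi,0,psi]).as_matrix()
if __name__=="__main__": plan([float(v) for v in sys.argv[1:4]],down(float(sys.argv[4])))
E
python3 go.py 457.2 -2 200 2.13
```

```text
Traceback (most recent call last):
  File "go.py", line 9, in <module>
    if __name__=="__main__": plan([float(v) for v in sys.argv[1:4]],down(float(sys.argv[4])))
                             ~~~~^^^^^^^^^^^^^^^^^^^^^^^^^^^^^^^^^^^^^^^^^^^^^^^^^^^^^^^^^^^^
  File "go.py", line 7, in plan
    print(s["clock"].round(2),"shift",d.round(4),"turn",w.round(4),"q",s["qpos"].round(3),"F",s["contact_force"].round(1))
          ^^^^^^^^^^^^^^^^
AttributeError: 'float' object has no attribute 'round'
```

```bash
sed -i 's/s\["clock"\].round(2)/round(s["clock"],2)/' go.py; rm -f log.txt; python3 go.py 457.2 -2 200 2.13
```

```text
0.3 shift [-0.4463 -0.5253  0.0076] turn [-5.000e-04  2.000e-04  7.878e-01] q [ 1.345  0.353  1.634  0.     1.155 -0.002] F [-0.3 -0.2  0.3]
```

send_rows(targets=[-0.04,-0.046,0,0,0,0.07,1,-0.08,-0.092,0,0,0,0.14,1,-0.12,-0.138,0,0,0,0.21,1,-0.15,-0.18,0,0,0,0.28,1,-0.18,-0.217,0,0,0,0.35,1,-0.21,-0.25,0,0,0,0.42,1,-0.25,-0.29,0,0,0,0.49,1,-0.28,-0.33,0,0,0,0.56,1,-0.31,-0.37,0,0,0,0.62,1,-0.34,-0.41,0,0,0,0.68,1,-0.37,-0.45,0,0,0,0.74,1,-0.4,-0.48,0,0,0,0.788,1])

```text
clock: 1.3
eef_pos: [365.9, 162.1, 207.9]
tcp_rot: [3.141, 0.0, 2.127]
contact_force: [0.6, 0.6, -0.4]
opening: 1.0
grasp_force: 0.0
```

```bash
python3 go.py 457.2 -2 120 2.13
```

```text
1.3 shift [-0.1876 -0.0092  0.0879] turn [ 0.0008  0.0001 -0.003 ] q [ 0.413 -0.011  2.08   0.     1.071 -0.143] F [ 0.6  0.6 -0.4]
```

send_rows(targets=[-0.04,-0.002,0,0,0,-0.003,1,-0.08,-0.004,0,0,0,-0.003,1,-0.12,-0.006,0,0,0,-0.003,1,-0.15,-0.008,0.02,0,0,-0.003,1,-0.175,-0.009,0.05,0,0,-0.003,1,-0.1876,-0.0092,0.08,0,0,-0.003,1,-0.1876,-0.0092,0.088,0,0,-0.003,1,-0.1876,-0.0092,0.088,0,0,-0.003,1])

```text
clock: 1.97
eef_pos: [455.4, -0.3, 117.6]
tcp_rot: [-3.137, -0.003, 2.131]
contact_force: [-0.1, -0.3, -0.2]
opening: 0.997
grasp_force: 0.0
```

```bash
python3 go.py 457.2 -2 21 2.13
```

```text
1.97 shift [-0.0027  0.001   0.0965] turn [-0.0042 -0.0029  0.001 ] q [-0.004  0.212  2.066  0.     0.869 -0.564] F [-0.1 -0.3 -0.2]
```

send_rows(targets=[-0.002,0.001,0.02,0,0,0,1,-0.002,0.001,0.04,0,0,0,1,-0.002,0.001,0.06,0,0,0,1,-0.002,0.001,0.08,0,0,0,1,-0.002,0.001,0.09,0,0,0,1,-0.002,0.001,0.096,0,0,0,1,-0.002,0.001,0.096,0,0,0,1,-0.002,0.001,0.096,0,0,0,1])

```text
clock: 2.63
eef_pos: [459.8, -0.7, 24.5]
tcp_rot: [3.141, 0.0, 2.133]
contact_force: [0.2, -0.7, -0.1]
opening: 1.0
grasp_force: 0.0
```

```bash
python3 go.py 457.2 -2 21 2.13
```

```text
2.63 shift [ 0.0003 -0.0029  0.0035] turn [0.0007 0.0004 0.0033] q [-0.005  0.379  2.12   0.     0.641 -0.567] F [ 0.2 -0.7 -0.1]
```

send_rows(targets=[0,-0.003,0.003,0,0,0,1,0,-0.003,0.003,0,0,0,1,0,-0.003,0.003,0,0,0,0.3,0,-0.003,0.003,0,0,0,-0.3,0,-0.003,0.003,0,0,0,-1,0,-0.003,0.003,0,0,0,-1,0,-0.003,0.003,0,0,0,-1,0,-0.003,0.003,0,0,0,-1,0,-0.003,0.003,0,0,0,-1,0,-0.003,0.003,0,0,0,-1,0,-0.003,0.003,0,0,0,-1], grip_force=30)

```text
clock: 3.55
eef_pos: [458.3, -1.9, 21.0]
tcp_rot: [3.139, 0.001, 2.133]
contact_force: [3.0, 7.5, -0.1]
opening: 0.244
grasp_force: 33.4
```

```bash
python3 go.py 457.2 -2 110 2.13; python3 go.py 485 100 110 2.13
```

```text
3.55 shift [ 0.0005 -0.0007 -0.089 ] turn [0.0029 0.0008 0.0027] q [-8.000e-03  3.830e-01  2.126e+00  2.000e-03  6.290e-01 -5.710e-01] F [ 3.   7.5 -0.1]
3.55 shift [ 0.072   0.0771 -0.0888] turn [0.0029 0.0008 0.0027] q [-8.000e-03  3.830e-01  2.126e+00  2.000e-03  6.290e-01 -5.710e-01] F [ 3.   7.5 -0.1]
```

Run:
```python
from h import *
f=cams.grab_frame("side")["color"]; g=cams.grab_frame("top")["color"]
a=cv2.resize(f[220:370,290:430],None,fx=4,fy=4,interpolation=3); b=cv2.resize(g[250:400,200:350],None,fx=2,fy=2,interpolation=3)
o=np.zeros((600,800,3),np.uint8); o[:,:560]=a; o[:300,560:]=b[:,:240]; cv2.imwrite("pics/c.png",o)
```

```text
(no output)
```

View pics/c.png

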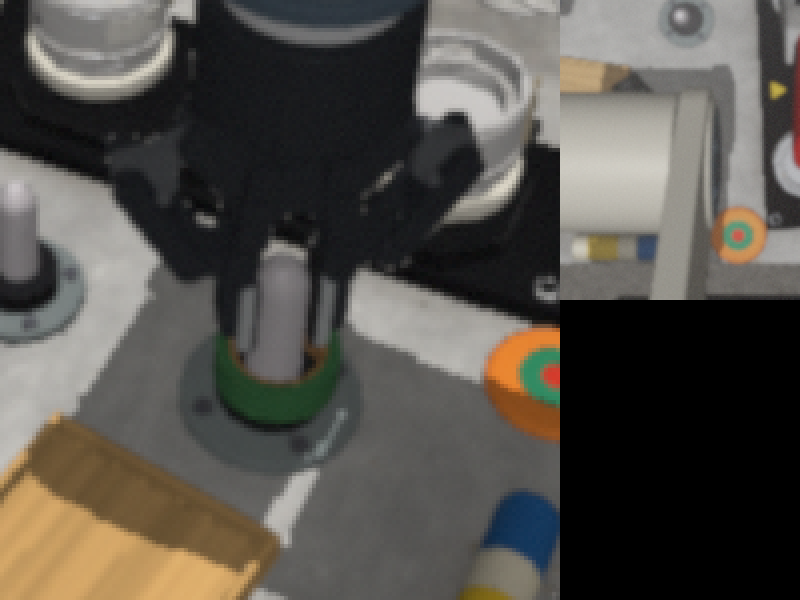

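The fingers closed on the peg above the tape, with the pad bottoms at crop (245,345) and (325,345). The tape is unmoved on the collar. I'll compute the tip height.

Run:
```python
from h import *
f=cams.grab_frame("side")
for u in((245,345),(325,345),(285,255)):
    c,v=ray(f,(290+u[0]/4-.4,220+u[1]/4-.4))
    for X in((470,-.5),(450,-12.5),(460,-6.5)):
        s=np.dot(np.array(X)-c[:2],v[:2])/np.dot(v[:2],v[:2]); p=c+s*v; print(u,X,p.round(1))
```

```text
(245, 345) (470, -0.5) [469.5  -0.7  32. ]
(245, 345) (450, -12.5) [471.   -5.   26.5]
(245, 345) (460, -6.5) [470.3  -2.8  29.3]
(325, 345) (470, -0.5) [440.6  -9.1  38.6]
(325, 345) (450, -12.5) [442.3 -14.8  31.5]
(325, 345) (460, -6.5) [441.4 -11.9  35. ]
(285, 255) (470, -0.5) [458.4  -4.4  85.1]
(285, 255) (450, -12.5) [460.   -9.2  79.5]
(285, 255) (460, -6.5) [459.2  -6.8  82.3]
```

send_rows(targets=[0,0,0,0,0,0,1,0,0,0,0,0,0,1,0,0,0,0,0,0,1,0,0,0,0,0,0,1,0,0,0,0,0,0,1,0,0,0,0,0,0,1,0,0,0.003,0,0,0,1,0,0,0.006,0,0,0,1,0,0,0.0085,0,0,0,1,0,0,0.0085,0,0,0,1,0,0,0.0085,0,0,0,1])

```text
clock: 4.62
eef_pos: [456.5, -2.7, 11.8]
tcp_rot: [-3.141, -0.0, 2.133]
contact_force: [0.1, 0.9, 0.0]
opening: 0.999
grasp_force: 0.0
```

Run:
```python
from fit import *
from go import *
a,b=cams.grab_frame("side"),cams.grab_frame("top")
m=mask(a,(330,280,390,340),(50,90,30),(85,255,255)); print(cv2.boundingRect(m))
H=ext(m,D,True); s=least_squares(lambda p:ext(proj(a,tape([*p,20])),D,False)-H,[457,-3],loss="soft_l1"); print(s.x,np.std(s.fun))
plan([457,-2,12],down(2.13))
cv2.imwrite("pics/d.png",cv2.resize(a["color"][240:350,290:430],None,fx=5,fy=5,interpolation=3))
```

```text
(344, 297, 31, 29)Traceback (most recent call last):
  File "<stdin>", line 5, in <module>
    return func(*args, **kwargs)
    vector_fun = VectorFunction(
        fun_wrapped,
    ...<6 lines>...
        workers=workers
    )
    self._update_fun()
    ~~~~~~~~~~~~~~~~^^
    self.f = self.fun_wrapped(xp_copy(self.x))
             ~~~~~~~~~~~~~~~~^^^^^^^^^^^^^^^^^
    return np.atleast_1d(self.fun(x))
                         ~~~~~~~~^^^
    return self.f(x, *self.args, **self.kwargs)
           ~~~~~~^^^^^^^^^^^^^^^^^^^^^^^^^^^^^^
  File "<stdin>", line 5, in <lambda>
  File "fit.py", line 25, in tape
    def tape(p): return np.r_[circ(p[:3],[0,0,1],24),circ(p[:3]+[0,0,16],[0,0,1],24)]
                                                     ~~~~^^^^^^^^^^^^^^^^^^^^^^^^^^^
  File "fit.py", line 6, in circ
    return np.asarray(c)+rad*(np.cos(t)*u[0]+np.sin(t)*u[1])
           ~~~~~~~~~~~~~^~~~~~~~~~~~~~~~~~~~~~~~~~~~~~~~~~~~
ValueError: operands could not be broadcast together with shapes (6,) (48,3)
```

The tape hasn't moved (same bounding box). Close here and read the opening.

send_rows(targets=[0,0,0,0,0,0,0.5,0,0,0,0,0,0,0.3,0,0,0,0,0,0,0.1,0,0,0,0,0,0,-0.1,0,0,0,0,0,0,-0.1,0,0,0,0,0,0,-0.1,0,0,0,0,0,0,-0.1,0,0,0,0,0,0,-0.1], grip_force=40)

```text
clock: 5.38
eef_pos: [458.5, -2.5, 13.4]
tcp_rot: [3.139, 0.002, 2.133]
contact_force: [0.0, 1.3, 15.8]
opening: 0.453
grasp_force: 8.3
```

Run:
```python
from fit import *
from go import *
a=cams.grab_frame("side")
m=mask(a,(330,280,390,340),(50,90,30),(85,255,255)); print(cv2.boundingRect(m))
plan([457,-2,110],down(2.13))
cv2.imwrite("pics/d.png",cv2.resize(a["color"][240:350,290:430],None,fx=5,fy=5,interpolation=3))
```

```text
(344, 309, 31, 17)
5.43 shift [ 0.0011 -0.0007 -0.0966] turn [0.0028 0.0016 0.0026] q [-0.009  0.398  2.129  0.     0.61  -0.571] F [-0.6  1.3 16.9]
```

View pics/d.png

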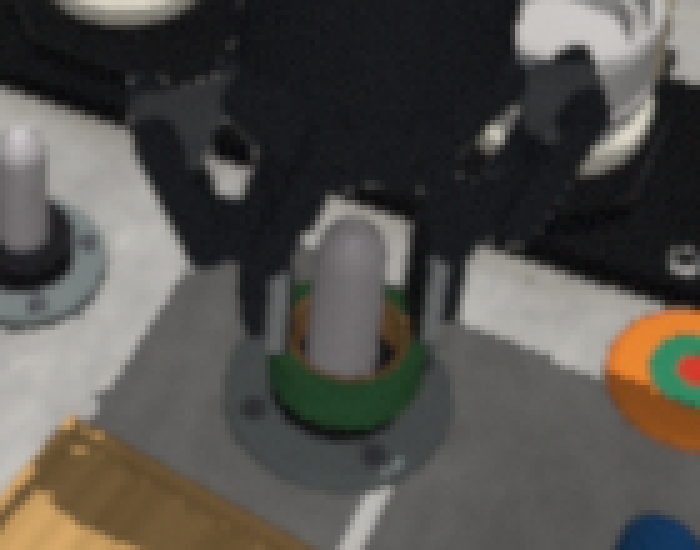

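Fingertips now sit near the tape's upper rim, at crop (275,352) and (435,345), with a 16 N upward force. They are catching only the top edge, so I'll measure the tip height.

Run:
```python
from h import *
f=cams.grab_frame("side")
for u,k in(((275,352),1),((248,335),1),((437,345),-1)):
    c,v=ray(f,(290+u[0]/5-.4,240+u[1]/5-.4))
    for h in(16,20,24,30):
        X=np.array([457.5,-2.2])+k*h*np.array([.85,.53])
        s=np.dot(X-c[:2],v[:2])/np.dot(v[:2],v[:2]); p=c+s*v; print(u,h,X,p.round(1))
```

```text
(275, 352) 16 [471.1    6.28] [475.8   8.1  28.3]
(275, 352) 20 [474.5   8.4] [475.6   8.8  29.2]
(275, 352) 24 [477.9   10.52] [475.3   9.5  30.2]
(275, 352) 30 [483.   13.7] [474.9  10.6  31.6]
(248, 335) 16 [471.1    6.28] [483.7  11.3  35.6]
(248, 335) 20 [474.5   8.4] [483.4  12.   36.5]
(248, 335) 24 [477.9   10.52] [483.2  12.6  37.4]
(248, 335) 30 [483.   13.7] [482.8  13.6  38.6]
(437, 345) 16 [443.9  -10.68] [431.9 -13.9  31.5]
(437, 345) 20 [440.5 -12.8] [432.2 -15.1  30.1]
(437, 345) 24 [437.1  -14.92] [432.5 -16.2  28.7]
(437, 345) 30 [432.  -18.1] [433.  -17.8  26.6]
```

send_rows(targets=[0,0,0,0,0,0,-0.2,0,0,0,0,0,0,-0.3,0,0,0,0,0,0,-0.3,0,0,0,0,0,0,-0.3], grip_force=40)

```text
clock: 5.82
eef_pos: [458.2, -3.0, 14.2]
tcp_rot: [3.139, 0.002, 2.133]
contact_force: [-5.7, -2.2, 32.5]
opening: 0.35
grasp_force: 16.6
```

The tips are riding on top of the tape, so reopen, and descend in small guarded steps while watching the force.

send_rows(targets=[0,0,-0.002,0,0,0,1,0,0,-0.002,0,0,0,1,0,0,-0.002,0,0,0,1,0,0,-0.001,0,0,0,1,0,0,0,0,0,0,1,0,0,0.001,0,0,0,1,0,0,0.002,0,0,0,1,0,0,0.002,0,0,0,1,0,0,0.002,0,0,0,1])

```text
clock: 6.57
eef_pos: [456.5, -2.7, 9.9]
tcp_rot: [-3.141, -0.0, 2.133]
contact_force: [1.3, -0.5, 0.3]
opening: 1.0
grasp_force: 0.0
```

Run:
```python
from fit import *
from go import *
a,b=cams.grab_frame("side"),cams.grab_frame("top")
m=mask(a,(330,280,390,340),(50,90,30),(85,255,255)); print(cv2.boundingRect(m))
plan([457,-2,8],down(2.13)); print(r.sense()["eef_pos"])
cv2.imwrite("pics/e.png",cv2.resize(a["color"][240:350,290:430],None,fx=5,fy=5,interpolation=3))
```

```text
(344, 297, 31, 29)
6.67 shift [0.0004 0.0006 0.002 ] turn [-0.0001 -0.      0.0028] q [-0.009  0.405  2.132 -0.     0.605 -0.571] F [0.6 0.2 0.2]
[456.69451716  -2.70041961  10.04143143]
```

View pics/e.png

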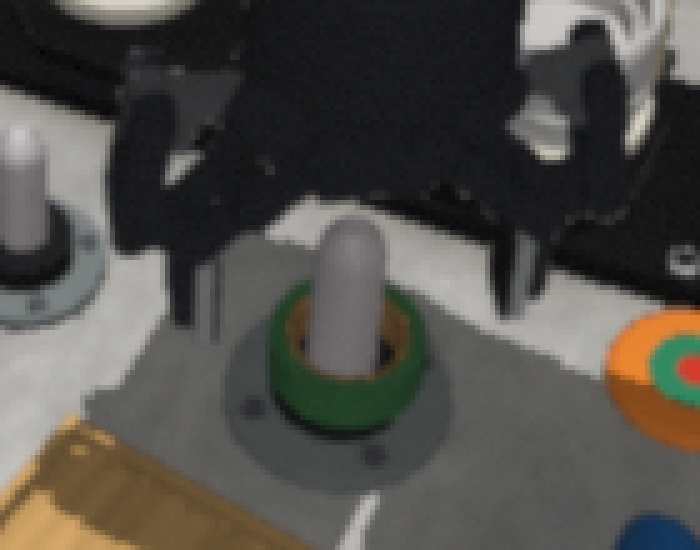

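Run:
```python
from h import *
f=cams.grab_frame("side")
for u,k in(((205,342),1),((517,318),-1),((350,197),0)):
    c,v=ray(f,(290+u[0]/5-.4,240+u[1]/5-.4))
    for h in(38,42,46) if k else (0,):
        X=np.array([457,-2.7])+k*h*np.array([.85,.53])
        if not k: X=X+38*np.array([-.53,.85])
        s=np.dot(X-c[:2],v[:2])/np.dot(v[:2],v[:2]); p=c+s*v; print(u,h,X,p.round(1))
```

```text
(205, 342) 38 [489.3   17.44] [494.2  19.6  35.6]
(205, 342) 42 [492.7   19.56] [494.   20.1  36.3]
(205, 342) 46 [496.1   21.68] [493.7  20.7  37.1]
(517, 318) 38 [424.7  -22.84] [411.7 -25.8  42.4]
(517, 318) 42 [421.3  -24.96] [411.9 -27.1  40.8]
(517, 318) 46 [417.9  -27.08] [412.2 -28.3  39.3]
(350, 197) 0 [436.86  29.6 ] [448.2  33.4 136.6]
```

Real tips are about 27 mm above the reported TCP when open, so there is room. Lower another 10 mm and close.

send_rows(targets=[0,0,0.003,0,0,0,1,0,0,0.006,0,0,0,1,0,0,0.01,0,0,0,1,0,0,0.01,0,0,0,1,0,0,0.01,0,0,0,0.5,0,0,0.01,0,0,0,0.2,0,0,0.01,0,0,0,0,0,0,0.01,0,0,0,-0.1,0,0,0.01,0,0,0,-0.2,0,0,0.01,0,0,0,-0.2], grip_force=40)

```text
clock: 7.55
eef_pos: [456.8, -2.7, 0.6]
tcp_rot: [3.141, 0.0, 2.133]
contact_force: [-1.5, 0.5, 7.9]
opening: 0.555
grasp_force: 39.8
```

Gripped (opening 0.555 is 47 mm). Lift.

send_rows(targets=[0,0,-0.005,0,0,0,-1,0,0,-0.02,0,0,0,-1,0,0,-0.04,0,0,0,-1,0,0,-0.06,0,0,0,-1,0,0,-0.08,0,0,0,-1,0,0,-0.095,0,0,0,-1,0,0,-0.1,0,0,0,-1,0,0,-0.1,0,0,0,-1])

```text
clock: 8.22
eef_pos: [457.7, -2.7, 101.4]
tcp_rot: [3.139, 0.002, 2.133]
contact_force: [0.5, -0.4, -1.8]
opening: 0.556
grasp_force: 41.3
```

Run:
```python
from go import *
plan([485,100,105],down(2.13)); plan([485,100,-15],down(2.13))
```

```text
8.22 shift [ 0.0723  0.0778 -0.0036] turn [0.0024 0.0015 0.0028] q [-0.009  0.237  2.08   0.     0.822 -0.571] F [ 0.5 -0.4 -1.8]
8.22 shift [0.0725 0.0776 0.1164] turn [0.0024 0.0015 0.0028] q [-0.009  0.237  2.08   0.     0.822 -0.571] F [ 0.5 -0.4 -1.8]
```

send_rows(targets=[0.02,0.02,0,0,0,0,-1,0.04,0.043,0,0,0,0,-1,0.06,0.065,0,0,0,0,-1,0.0725,0.0777,0.01,0,0,0,-1,0.0725,0.0777,0.03,0,0,0,-1,0.0725,0.0777,0.05,0,0,0,-1,0.0725,0.0777,0.07,0,0,0,-1,0.0725,0.0777,0.085,0,0,0,-1,0.0725,0.0777,0.095,0,0,0,-1,0.0725,0.0777,0.1,0,0,0,-1,0.0725,0.0777,0.1,0,0,0,-1])

```text
clock: 9.13
eef_pos: [482.8, 99.8, -1.3]
tcp_rot: [-3.139, -0.001, 2.133]
contact_force: [-0.1, -0.4, -1.2]
opening: 0.556
grasp_force: 41.3
```

Run:
```python
from go import *
plan([485,100,-16],down(2.13))
```

```text
9.13 shift [-0.0011  0.002   0.0147] turn [-0.0023 -0.0009  0.0027] q [ 0.201  0.465  2.058  0.     0.621 -0.361] F [-0.1 -0.4 -1.2]
```

send_rows(targets=[0,0,0.003,0,0,0,-1,0,0.001,0.006,0,0,0,-1,0,0.001,0.009,0,0,0,-1,0,0.001,0.012,0,0,0,-1,0,0.001,0.0145,0,0,0,-1,0,0.001,0.0155,0,0,0,-1,0,0.001,0.0155,0,0,0,-1])

```text
clock: 9.72
eef_pos: [484.5, 100.6, -15.6]
tcp_rot: [-3.141, -0.0, 2.133]
contact_force: [0.2, 0.5, 0.0]
opening: 0.553
grasp_force: 41.3
```

send_rows(targets=[0,0,0.001,0,0,0,-1,0,0,0.0015,0,0,0,-1,0,0,0.0015,0,0,0,-1,0,0,0.0015,0,0,0,0.4,0,0,0.0015,0,0,0,0.4,0,0,0.0015,0,0,0,0.4,0,0,0.0015,0,0,0,0.4,0,0,0.0015,0,0,0,0.4,0,0,-0.015,0,0,0,0.4,0,0,-0.04,0,0,0,0.4,0,0,-0.08,0,0,0,1,0,0,-0.12,0,0,0,1])

```text
clock: 10.72
eef_pos: [483.4, 100.4, 105.1]
tcp_rot: [-3.139, -0.001, 2.133]
contact_force: [1.0, -0.0, 0.1]
opening: 0.953
grasp_force: 0.0
```

```bash
python3 - <<'E'
from fit import *
from go import *
a,b=cams.grab_frame("side"),cams.grab_frame("top")
m=mask(a,(255,318,365,412),(50,90,30),(85,255,255)); print(cv2.boundingRect(m))
H=ext(m,D,True)
s=least_squares(lambda p:ext(proj(a,tape(np.array([*p,4.]))),D,False)-H,[485,100],loss="soft_l1"); print(s.x,s.fun.round(1))
plan([300,100,250],down(2.13))
E
cat log.txt | wc -l
```

```text
(297, 345, 33, 34)
[483.36793821 101.14694308] [0.3 0.6 0.6 0.8 1.4 0.5 0.2 0.3 0.7 0.2 0.3 0.5 1.1 0.4 0.3 0.3 0.8 0.5
 0.4 0.5 1.  0.8 0.8 0.5 0.7 0.2 0.2 0.6 0.8 0.7 0.5 0.3]
10.82 shift [ 0.0988 -0.1591 -0.1415] turn [0.009  0.0034 0.0028] q [ 0.202  0.278  1.995  0.     0.86  -0.36 ] F [-0.1 -0.7 -1. ]
12
```

Tape lies at (483,101) in the tray, well within tolerance. Now plan the beaker grasp: tool 65° below horizontal in the beaker's vertical plane, closing horizontally. It will end 50° past vertical once the beaker is mouth down.

```bash
cat > bk.py <<'E'
from go import *
def tool(az,dep):   # tool z: azimuth az, dep below horizontal; y horizontal, left of azimuth
    z=np.array([np.cos(dep)*np.cos(az),np.cos(dep)*np.sin(az),-np.sin(dep)]); y=np.array([-np.sin(az),np.cos(az),0])
    return np.c_[np.cross(y,z),y,z]
yaw=-.245; M0=tool(yaw,np.radians(65)); t=M0[:,2]
E=np.array([582.5,122.7,87.]); a=tool(yaw,np.radians(15))[:,2]; G=E+22*a; P=G+35*t
E
python3 - <<'E'
from bk import *
from fit import *
f=cams.grab_frame("side"); b=cams.grab_frame("top"); fs=[f,b]
B=[mask(f,(165,265,260,335),(105,120,50),(125,255,255)),mask(b,(170,175,230,262),(105,90,40),(125,255,255))]
H=[ext(m,D,True) for m in B]
print(cv2.boundingRect(B[1]))
for pit in(.262,):
  s=least_squares(lambda p:np.concatenate([ext(proj(q,beaker([*p,pit])),D,False)-h for q,h in zip(fs,H)]) if 0 else ext(proj(f,beaker(np.array([*p[:2],87,p[2],pit]))),D,False)-H[0],[582,122,-.245],x_scale=[10,10,.1],diff_step=1e-4); print(s.x,s.fun.round(1))
print(P,P-90*t); plan(P-110*t+[0,0,20],M0); plan(P-80*t,M0)
E
```

```text
(179, 187, 37, 69)
[ 5.80506221e+02  1.23614467e+02 -2.41602729e-01] [ 1.3  0.4  0.2  0.2  0.7  0.6  1.   1.4  2.   1.4  1.  -0.2  0.4  0.3
  0.4  0.6  1.   0.7  0.8  0.8  1.4  1.2  1.3  1.3  1.6  1.1  0.9  0.4
  0.9  0.8  0.8  0.8]Traceback (most recent call last):
  File "<stdin>", line 9, in <module>
ValueError: operands could not be broadcast together with shapes (3,) (32,)
```

Run:
```python
from bk import *
print(P,P-90*t); plan(P-110*t+[0,0,20],M0)
```

```text
[617.46569659 113.95778316  49.58520846] [580.56589909 123.18356907 131.15290929]
10.92 shift [-0.0257  0.0867 -0.0632] turn [-0.1644 -0.4127 -0.7519] q [ 0.202  0.283  2.     0.     0.856 -0.36 ] F [ 0.5 -0.  -0.6]
```

send_rows(targets=[0,0.01,-0.02,0,0,0,1,-0.003,0.02,-0.04,-0.02,-0.05,-0.09,1,-0.006,0.03,-0.06,-0.04,-0.1,-0.18,1,-0.01,0.04,-0.0632,-0.06,-0.15,-0.27,1,-0.013,0.05,-0.0632,-0.08,-0.2,-0.37,1,-0.016,0.06,-0.0632,-0.1,-0.25,-0.46,1,-0.02,0.07,-0.0632,-0.12,-0.3,-0.55,1,-0.023,0.08,-0.0632,-0.14,-0.35,-0.64,1,-0.0257,0.0867,-0.0632,-0.1644,-0.4127,-0.7519,1,-0.0257,0.0867,-0.0632,-0.1644,-0.4127,-0.7519,1,-0.0257,0.0867,-0.0632,-0.1644,-0.4127,-0.7519,1])

```text
clock: 11.83
eef_pos: [569.8, 124.6, 165.7]
tcp_rot: [-3.138, 0.429, 2.896]
contact_force: [0.0, -0.4, 0.6]
opening: 1.001
grasp_force: 0.0
```

Run:
```python
from bk import *
plan(P-50*t,M0); plan(P,M0)
f=cams.grab_frame("side"); cv2.imwrite("pics/f.png",cv2.resize(f["color"][190:350,130:330],None,fx=3.6,fy=3.6,interpolation=3))
```

```text
11.83 shift [0.0043 0.0015 0.0759] turn [-0.0034 -0.0071 -0.0004] q [ 0.365  0.181  2.063 -0.45   0.588 -0.622] F [ 0.  -0.4  0.6]
11.83 shift [0.0039 0.0016 0.1259] turn [-0.0034 -0.0071 -0.0004] q [ 0.365  0.181  2.063 -0.45   0.588 -0.622] F [ 0.  -0.4  0.6]
```

View pics/f.png

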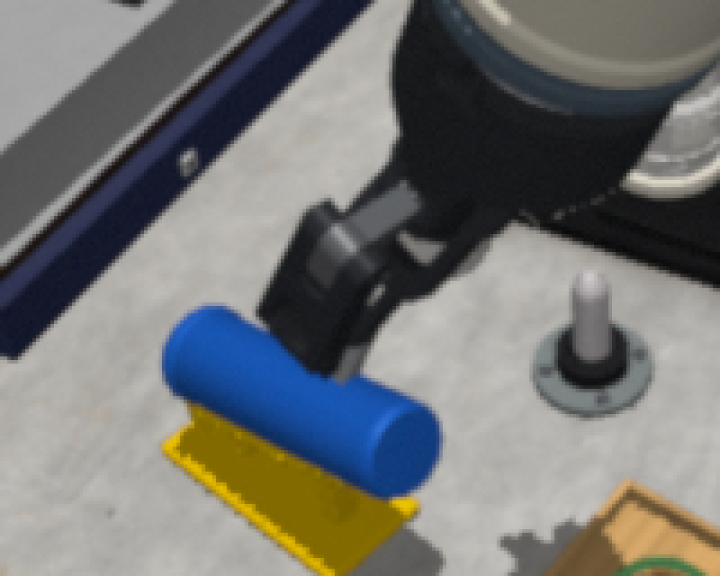

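Tool is tilted and open above the beaker (tips near crop (325,375), beaker's closed end at (405,445)). Descend along the tool axis.

send_rows(targets=[0.004,0.0015,0.02,0,-0.004,0,1,0.004,0.0015,0.04,0,-0.007,0,1,0.004,0.0015,0.06,0,-0.007,0,1,0.004,0.0015,0.075,0,-0.007,0,1,0.004,0.0015,0.09,0,-0.007,0,1,0.004,0.0015,0.1,0,-0.007,0,1,0.004,0.0015,0.11,0,-0.007,0,1,0.004,0.0015,0.11,0,-0.007,0,1,0.004,0.0015,0.11,0,-0.007,0,1])

```text
clock: 12.63
eef_pos: [613.3, 115.8, 65.9]
tcp_rot: [-3.14, 0.44, 2.896]
contact_force: [0.1, 0.9, -0.1]
opening: 0.997
grasp_force: 0.0
```

Run:
```python
from bk import *
plan(P,M0)
```

```text
12.63 shift [ 0.0029 -0.0007  0.0167] turn [-0.002   0.0035 -0.0003] q [ 0.319  0.398  2.06  -0.663  0.382 -0.423] F [ 0.1  0.9 -0.1]
```

send_rows(targets=[0.002,-0.0005,0.008,0,0.003,0,1,0.002,-0.0005,0.0165,0,0.003,0,1,0.002,-0.0005,0.0165,0,0.003,0,1,0.002,-0.0005,0.0165,0,0.003,0,0.5,0.002,-0.0005,0.0165,0,0.003,0,0.2,0.002,-0.0005,0.0165,0,0.003,0,0,0.002,-0.0005,0.0165,0,0.003,0,-0.1,0.002,-0.0005,0.0165,0,0.003,0,-0.2,0.002,-0.0005,0.0165,0,0.003,0,-0.3,0.002,-0.0005,0.0165,0,0.003,0,-0.3,0.002,-0.0005,0.0165,0,0.003,0,-0.3], grip_force=45)

```text
clock: 13.55
eef_pos: [618.4, 114.3, 50.8]
tcp_rot: [-3.14, 0.438, 2.897]
contact_force: [-2.1, 0.0, 3.4]
opening: 0.456
grasp_force: 45.0
```

Run:
```python
from bk import *
plan(P,M0)
f=cams.grab_frame("side"); cv2.imwrite("pics/g.png",cv2.resize(f["color"][190:350,130:330],None,fx=3.6,fy=3.6,interpolation=3))
```

```text
13.55 shift [ 0.0013 -0.0006  0.0007] turn [-0.001   0.0017  0.0005] q [ 0.312  0.431  2.056 -0.701  0.356 -0.389] F [-2.1  0.   3.4]
```

View pics/g.png

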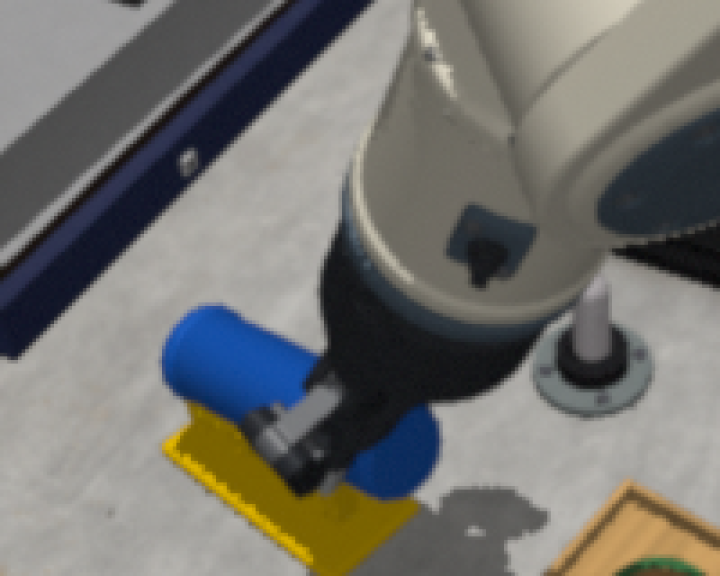

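Gripped (opening 0.456, 39 mm). Lift clear first, then compute the turning waypoints.

send_rows(targets=[-0.004,0,-0.008,0,0,0,-1,-0.009,0,-0.02,0,0,0,-1,-0.017,0,-0.037,0,0,0,-1,-0.025,0,-0.055,0,0,0,-1,-0.034,0,-0.073,0,0,0,-1,-0.042,0,-0.09,0,0,0,-1,-0.046,0,-0.1,0,0,0,-1,-0.046,0,-0.1,0,0,0,-1])

```text
clock: 14.27
eef_pos: [618.9, 115.1, 163.1]
tcp_rot: [3.141, 0.441, 2.896]
contact_force: [1.1, 0.0, -0.4]
opening: 0.455
grasp_force: 45.4
```

```bash
cat >> bk.py <<'E'
def rows(az1,dep1,G1,n,k=35):
    s=r.sense(); Mc=R.from_euler("xyz",s["tcp_rot"]).as_matrix(); z=Mc[:,2]
    y=Mc[:,1]; az0=np.arctan2(-y[0],y[1]); h=np.array([np.cos(az0),np.sin(az0),0]); dep0=np.arctan2(-z[2],z@h)
    G0=s["eef_pos"]-k*z; print("t",round(s["clock"],2),"az,dep",az0,np.degrees(dep0),"G",G0.round(1),"q",s["qpos"].round(2),"F",s["contact_force"].round(1))
    for i in range(1,n+1):
        f=i/n; M=tool(az0+f*(az1-az0),dep0+f*(np.radians(dep1)-dep0)); X=G0+f*(np.array(G1)-G0)+k*M[:,2]
        print(*(Mc.T@(X-s["eef_pos"])/1000).round(3),*R.from_matrix(Mc.T@M).as_rotvec().round(3),-1,sep=", ")
E
python3 -c "
from bk import *
rows(0,102,[540,100,250],10)"
```

```text
t 14.27 az,dep -0.244979203676473 64.73760496882075 G [604.4 118.7 194.7] q [ 0.31  0.25  1.99 -0.43  0.57 -0.69] F [ 1.1  0.  -0.4]
0.005, -0.003, -0.008, -0.009, 0.065, -0.023, -1
0.01, -0.006, -0.015, -0.017, 0.13, -0.046, -1
0.015, -0.01, -0.023, -0.024, 0.195, -0.07, -1
0.021, -0.013, -0.031, -0.029, 0.26, -0.094, -1
0.026, -0.016, -0.039, -0.033, 0.325, -0.119, -1
0.031, -0.02, -0.048, -0.035, 0.39, -0.144, -1
0.036, -0.024, -0.056, -0.036, 0.454, -0.169, -1
0.04, -0.028, -0.064, -0.035, 0.519, -0.195, -1
0.045, -0.031, -0.073, -0.032, 0.583, -0.221, -1
0.05, -0.035, -0.082, -0.028, 0.647, -0.248, -1
```

send_rows(targets=[0.005,-0.003,-0.008,-0.009,0.065,-0.023,-1,0.01,-0.006,-0.015,-0.017,0.13,-0.046,-1,0.015,-0.01,-0.023,-0.024,0.195,-0.07,-1,0.021,-0.013,-0.031,-0.029,0.26,-0.094,-1,0.026,-0.016,-0.039,-0.033,0.325,-0.119,-1,0.031,-0.02,-0.048,-0.035,0.39,-0.144,-1,0.036,-0.024,-0.056,-0.036,0.454,-0.169,-1,0.04,-0.028,-0.064,-0.035,0.519,-0.195,-1,0.045,-0.031,-0.073,-0.032,0.583,-0.221,-1,0.05,-0.035,-0.082,-0.028,0.647,-0.248,-1])

```text
clock: 15.1
eef_pos: [530.8, 99.5, 212.7]
tcp_rot: [-3.139, -0.218, 3.141]
contact_force: [-0.3, 1.0, -0.4]
opening: 0.459
grasp_force: 45.3
```

```bash
python3 -c "
from bk import *
rows(.2,140,[480,60,255],11)"
```

```text
t 15.1 az,dep 0.0003511546497168743 102.46662471266548 G [538.4  99.6 246.8] q [ 0.16  0.35  1.65  0.03  1.36 -1.42] F [-0.3  1.  -0.4]
0.007, -0.004, 0.0, 0.002, 0.06, -0.018, -1
0.015, -0.008, 0.001, 0.008, 0.119, -0.036, -1
0.022, -0.011, 0.001, 0.014, 0.179, -0.053, -1
0.03, -0.015, 0.001, 0.022, 0.238, -0.069, -1
0.037, -0.019, 0.001, 0.03, 0.297, -0.086, -1
0.044, -0.024, 0.0, 0.04, 0.357, -0.102, -1
0.051, -0.028, -0.0, 0.051, 0.416, -0.117, -1
0.059, -0.032, -0.001, 0.062, 0.475, -0.133, -1
0.066, -0.036, -0.001, 0.075, 0.535, -0.147, -1
0.073, -0.041, -0.002, 0.089, 0.594, -0.161, -1
0.08, -0.045, -0.003, 0.103, 0.653, -0.175, -1
```

send_rows(targets=[0.007,-0.004,0,0.002,0.06,-0.018,-1,0.015,-0.008,0.001,0.008,0.119,-0.036,-1,0.022,-0.011,0.001,0.014,0.179,-0.053,-1,0.03,-0.015,0.001,0.022,0.238,-0.069,-1,0.037,-0.019,0.001,0.03,0.297,-0.086,-1,0.044,-0.024,0,0.04,0.357,-0.102,-1,0.051,-0.028,0,0.051,0.416,-0.117,-1,0.059,-0.032,-0.001,0.062,0.475,-0.133,-1,0.066,-0.036,-0.001,0.075,0.535,-0.147,-1,0.073,-0.041,-0.002,0.089,0.594,-0.161,-1,0.08,-0.045,-0.003,0.103,0.653,-0.175,-1,0.08,-0.045,-0.003,0.103,0.653,-0.175,-1])

```text
clock: 16.1
eef_pos: [452.8, 54.6, 230.9]
tcp_rot: [-3.14, -0.876, -2.942]
contact_force: [0.2, 0.8, -1.0]
opening: 0.455
grasp_force: 45.4
```

```bash
cat > look.py <<'E'
from fit import *
from bk import rows
def up(p):
    ax=-np.array([p[3],p[4],-np.sqrt(1-p[3]**2-p[4]**2)])*-1  # mouth direction, z down
    E=np.array(p[:3]); return np.r_[circ(E,ax,20),circ(E+125*ax,ax,20),circ(E+126*ax,ax,21.5),circ(E+130*ax,ax,21.5)]
E
python3 - <<'E'
from look import *
f,b=cams.grab_frame("side"),cams.grab_frame("top")
rows(.2,140,[480,60,255],1)
for i,(q,bx) in enumerate(((f,(200,150,420,400)),(b,(170,200,300,345)))):
    m=cv2.inRange(cv2.cvtColor(q["color"],cv2.COLOR_BGR2HSV),(105,110,50),(125,255,255)); n,l,s,c=cv2.connectedComponentsWithStats(m)
    print(i,[x.tolist() for x in s[1:] if x[4]>60])
x=np.zeros((600,800,3),np.uint8); x[:480,:440]=cv2.resize(f["color"][160:400,200:420],None,fx=2,fy=2); x[:480,440:]=cv2.resize(b["color"][200:360,170:290],None,fx=3,fy=3)
cv2.imwrite("pics/h.png",x)
E
```

```text
t 16.2 az,dep 0.19920895233742222 139.78806486581632 G [480.1  60.4 254.6] q [ 0.15  0.62  1.45 -0.04  1.94 -1.62] F [ 0.4 -0.3  0.2]
0.001, -0.0, -0.0, 0.0, 0.004, -0.001, -1
0 [[0, 77, 11, 12, 77], [300, 86, 36, 65, 1378], [29, 89, 22, 20, 219], [32, 93, 103, 66, 1931], [106, 131, 38, 28, 95], [195, 177, 39, 37, 151], [317, 191, 36, 100, 2671], [0, 214, 195, 75, 1443], [411, 343, 19, 20, 224]]
1 [[185, 299, 35, 25, 536], [240, 369, 12, 10, 105]]
```

View pics/h.png

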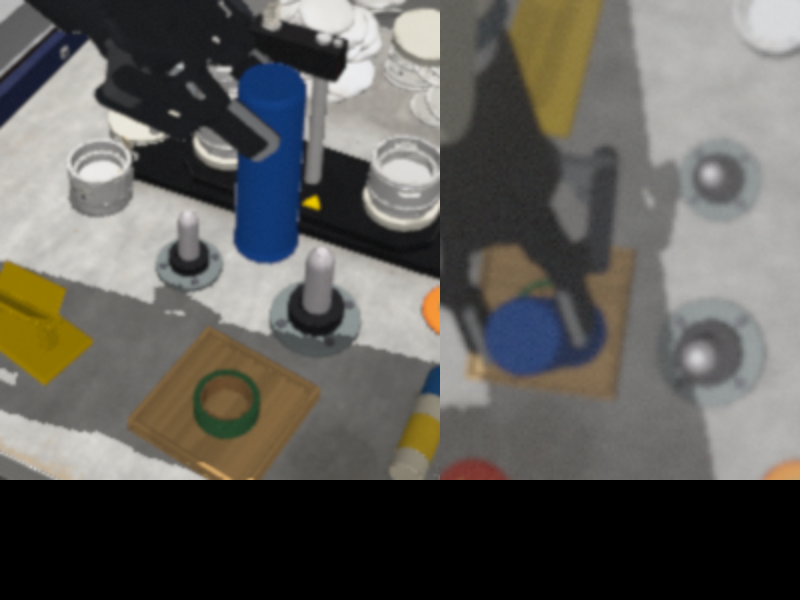

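Beaker is held mouth down: side-crop top disc at (270,85), rim at (267,245). The tape is in the tray, the tub and die are untouched, and the peg is free. Now fit the held beaker numerically.

```bash
cat >> look.py <<'E'
def held(p0,sb=None,tb=None):
    f,b=cams.grab_frame("side"),cams.grab_frame("top"); c=proj(f,[p0[:3]])[0],proj(b,[p0[:3]])[0]
    ms=[]
    for q in (f,b):
        u=proj(q,up(p0)); x0,y0=(u.min(0)-14).astype(int); x1,y1=(u.max(0)+14).astype(int)
        ms.append(mask(q,(max(x0,0),max(y0,0),x1,y1),(105,100,35),(125,255,255)))
    print([cv2.boundingRect(m) for m in ms])
    p,e=fit([f,b],ms,up,p0); mouth=p[:3]+130*np.array([p[3],p[4],-np.sqrt(1-p[3]**2-p[4]**2)])
    print("E",p[:3].round(1),"tilt",p[3:].round(3),"mouth",mouth.round(1),"rms",round(float(e),2))
    s=r.sense(); Mc=R.from_euler("xyz",s["tcp_rot"]).as_matrix(); return p,mouth,s,Mc
E
python3 - <<'E'
from look import *
p,m,s,Mc=held([482,62,280,0.01,0.01]); print(s["eef_pos"])
E
```

```text
[(316, 190, 36, 101), (185, 299, 39, 25)]
E [478.6  57.4 279. ] tilt [-0.013  0.043] mouth [476.9  63.  149.1] rms 1.74
[454.17423362  55.14017319 233.18796079]
```

Run:
```python
from look import *
s=r.sense(); Mc=R.from_euler("xyz",s["tcp_rot"]).as_matrix()
print((Mc.T@[-18,-66,0]).round(1),(Mc.T@[-18,-66,-40]).round(1),r.sense()["tcp_rot"])
```

```text
[ 19.9 -61.1  23.4] [-10.6 -61.1  49.3] [-3.14136181 -0.86673937 -2.94263141]
```

send_rows(targets=[0.005,-0.015,0.006,0,0,0,-1,0.01,-0.03,0.012,0,0,0,-1,0.015,-0.046,0.0175,0,0,0,-1,0.02,-0.061,0.0235,0,0,0,-1,0.01,-0.061,0.032,0,0,0,-1,0,-0.061,0.04,0,0,0,-1,-0.0105,-0.061,0.0495,0,0,0,-1,-0.0105,-0.061,0.0495,0,0,0,-1,-0.0105,-0.061,0.0495,0,0,0,-1])

```text
clock: 17.05
eef_pos: [435.1, -10.5, 192.5]
tcp_rot: [3.14, -0.871, -2.94]
contact_force: [0.5, 0.1, -0.7]
opening: 0.46
grasp_force: 45.4
```

```bash
cat >> look.py <<'E'
def edges(q,lo,hi,x0,x1,rowsel):
    "left/right blue edges per row"
    m=cv2.inRange(cv2.cvtColor(q["color"],cv2.COLOR_BGR2HSV),lo,hi); o=[]
    for y in rowsel:
        w=np.flatnonzero(m[y,x0:x1]); 
        if len(w): o.append((y,w.min()+x0,w.max()+x0,len(w)))
    return o
E
python3 - <<'E'
from look import *
p,m,s,Mc=held([460,-6.5,239,0.0,0.0]); print(s["eef_pos"],s["tcp_rot"])
f=cams.grab_frame("side")
for y in edges(f,(105,100,35),(125,255,255),320,400,range(205,305,6)): print(y,end=' ')
print()
for t in([460,-6.5],):
    for h in (239,200,150,110): print(h,proj(f,[[*t,h]]).round(1))
print("cyl edge model"); u=proj(f,up([460,-6.5,239,0,0])); print(u.min(0),u.max(0))
b=cams.grab_frame("top"); mm=cv2.inRange(cv2.cvtColor(b["color"],cv2.COLOR_BGR2HSV),(105,100,35),(125,255,255)); n,l,st,_=cv2.connectedComponentsWithStats(mm)
print([x.tolist() for x in st[1:] if x[4]>25]); u=proj(b,up([460,-6.5,239,0,0])); print(u.min(0),u.max(0))
E
```

```text
[(347, 191, 38, 91), (233, 309, 28, 26)]
E [460.5  -7.8 239.4] tilt [-0.027  0.06 ] mouth [ 4.570e+02 -1.000e-01  1.097e+02] rms 1.49
[435.82844625 -10.41440544 193.50014385] [ 3.14067893 -0.868801   -2.94048428]
(205, np.int64(354), np.int64(383), 30) (211, np.int64(360), np.int64(383), 24) (217, np.int64(367), np.int64(382), 16) (223, np.int64(373), np.int64(381), 9) (229, np.int64(352), np.int64(380), 11) (235, np.int64(350), np.int64(379), 30) (241, np.int64(350), np.int64(380), 31) (247, np.int64(349), np.int64(379), 31) (253, np.int64(349), np.int64(378), 30) (259, np.int64(349), np.int64(377), 29) (265, np.int64(347), np.int64(377), 31) (271, np.int64(347), np.int64(377), 31) (277, np.int64(352), np.int64(375), 24) 
239 [[368.5 199.4]]
200 [[366.2 222.8]]
150 [[363.5 250.2]]
110 [[361.5 270.2]]
cyl edge model
[346.41294992 189.59473536] [384.49024382 281.97983953]
[[233, 308, 28, 27, 513], [239, 369, 14, 10, 124]]
[231.588263   307.01566687] [266.52833476 335.86644328]
```

Both silhouettes match a vertical beaker on the peg axis to about 1 px. Lower it straight down.

Run:
```python
from look import *
s=r.sense(); Mc=R.from_euler("xyz",s["tcp_rot"]).as_matrix()
for d in(12,60,87): print((Mc.T@[0,0,-d]).round(1))
```

```text
[-9.2 -0.   7.8]
[-45.8  -0.   38.8]
[-66.4  -0.   56.3]
```

send_rows(targets=[-0.0046,0,0.0039,0,0,0,-1,-0.0092,0,0.0078,0,0,0,-1,-0.0138,0,0.0117,0,0,0,-1,-0.0183,0,0.0155,0,0,0,-1,-0.0229,0,0.0194,0,0,0,-1,-0.0275,0,0.0233,0,0,0,-1,-0.0321,0,0.0272,0,0,0,-1,-0.0366,0,0.031,0,0,0,-1,-0.0366,0,0.031,0,0,0,-1,-0.0366,0,0.031,0,0,0,-1])

```text
clock: 18.08
eef_pos: [435.5, -10.7, 145.3]
tcp_rot: [3.141, -0.869, -2.941]
contact_force: [0.7, -0.8, -1.1]
opening: 0.459
grasp_force: 45.4
```

Run:
```python
from look import *
p,m,s,Mc=held([460,-6.5,191,0.0,0.0]); print(s["eef_pos"],s["tcp_rot"],s["contact_force"],s["wrist_torque"].round(2))
f=cams.grab_frame("side")
u=proj(f,up([460,-6.5,191,0,0])); print(u.min(0),u.max(0))
b=cams.grab_frame("top");u=proj(b,up([460,-6.5,191,0,0])); print(u.min(0),u.max(0))
```

```text
[(347, 219, 34, 85), (238, 308, 25, 25)]
E [460.6  -7.8 192.3] tilt [-0.018  0.054] mouth [458.3  -0.8  62.6] rms 1.51
[435.82229121 -10.76076585 145.77459056] [ 3.14087437 -0.86809213 -2.94133103] [ 0.30598502 -0.44707911 -0.85054337] [ 0.08 -0.41  0.  ]
[344.87597436 217.95665958] [380.91049907 304.11088891]
[236.31170091 306.51002638] [268.95075439 333.67654205]
```

send_rows(targets=[-0.0046,0,0.0039,0,0,0,-1,-0.0092,0,0.0078,0,0,0,-1,-0.0138,0,0.0117,0,0,0,-1,-0.0183,0,0.0155,0,0,0,-1,-0.0229,0,0.0194,0,0,0,-1,-0.026,0,0.022,0,0,0,-1,-0.0275,0,0.0233,0,0,0,-1,-0.0275,0,0.0233,0,0,0,-1,-0.0275,0,0.0233,0,0,0,-1])

```text
clock: 19.03
eef_pos: [435.7, -10.8, 109.5]
tcp_rot: [3.141, -0.868, -2.941]
contact_force: [0.1, -0.5, -0.5]
opening: 0.456
grasp_force: 45.4
```

Run:
```python
from look import *
p,m,s,Mc=held([460,-6.5,155,0.0,0.0]); print(s["eef_pos"],s["tcp_rot"],s["contact_force"],s["wrist_torque"].round(2))
for h in(152,155,158):
    f=cams.grab_frame("side"); u=proj(f,up([460,-6.5,h,0,0])); print(h,u.min(0),u.max(0))
```

```text
[(345, 238, 35, 82), (241, 308, 25, 24)]
E [460.3  -8.2 157.2] tilt [-0.023  0.061] mouth [ 4.573e+02 -4.000e-01  2.750e+01] rms 0.99
[435.84193992 -10.74896096 109.76041882] [ 3.14092801 -0.86790552 -2.94136419] [-0.31697274 -0.18285542 -0.68505734] [ 0.08 -0.4  -0.01]
152 [343.71969536 239.10402826] [378.24614856 320.7079842 ]
155 [343.80590216 237.53299206] [378.44378103 319.47212567]
158 [343.8925526  235.95295964] [378.64254598 318.22965674]
```

send_rows(targets=[-0.0004,0,0.0003,0,0,0,-1,-0.0008,0,0.0006,0,0,0,-1,-0.0011,0,0.001,0,0,0,-1,-0.0015,0,0.0013,0,0,0,-1,-0.0019,0,0.0016,0,0,0,-1,-0.0023,0,0.0019,0,0,0,-1,-0.0023,0,0.0019,0,0,0,-1])

```text
clock: 19.87
eef_pos: [435.7, -10.7, 106.5]
tcp_rot: [3.141, -0.868, -2.941]
contact_force: [-1.2, 1.0, -0.1]
opening: 0.459
grasp_force: 45.4
```

send_rows(targets=[-0.0004,0,0.0003,0,0,0,-1,-0.0008,0,0.0006,0,0,0,-1,-0.0011,0,0.001,0,0,0,-1,-0.0015,0,0.0013,0,0,0,-1,-0.0015,0,0.0013,0,0,0,-1])

```text
clock: 20.28
eef_pos: [435.6, -10.7, 104.5]
tcp_rot: [3.141, -0.868, -2.941]
contact_force: [0.8, -0.5, 0.0]
opening: 0.453
grasp_force: 45.4
```

send_rows(targets=[-0.0004,0,0.0003,0,0,0,-1,-0.0008,0,0.0006,0,0,0,-1,-0.0011,0,0.001,0,0,0,-1,-0.0015,0,0.0013,0,0,0,-1,-0.0015,0,0.0013,0,0,0,-1])

```text
clock: 20.7
eef_pos: [435.5, -10.7, 104.3]
tcp_rot: [3.141, -0.87, -2.942]
contact_force: [0.6, 1.4, 11.1]
opening: 0.455
grasp_force: 46.0
```

Run:
```python
from look import *
p,m,s,Mc=held([460,-6.5,153,0.0,0.0]); print(s["eef_pos"],s["contact_force"])
```

```text
[(344, 240, 35, 82), (241, 308, 24, 24)]
E [460.   -8.1 152.5] tilt [-0.021  0.07 ] mouth [457.4   1.   22.9] rms 1.01
[435.52462025 -10.667829   104.30382584] [-0.40420455  0.89345939 10.96954708]
```

Contact at 11 N, with the rim at 22–23 mm, so it is on the collar. Relax, open gradually, and back off along the tool axis.

send_rows(targets=[0.001,0,-0.0009,0,0,0,-1,0.001,0,-0.0009,0,0,0,-1,0.001,0,-0.0009,0,0,0,0,0.001,0,-0.0009,0,0,0,0.2,0.001,0,-0.0009,0,0,0,0.5,0.001,0,-0.0009,0,0,0,1,0.001,0,-0.0009,0,0,0,1,0.001,0,-0.0009,0,0,0,1,0.001,0,-0.0009,0,0,0,1])

```text
clock: 21.55
eef_pos: [435.7, -10.8, 103.9]
tcp_rot: [3.141, -0.868, -2.941]
contact_force: [0.9, 0.1, 1.1]
opening: 0.997
grasp_force: 0.0
```

send_rows(targets=[0,0,-0.01,0,0,0,1,0,0,-0.02,0,0,0,1,0,0,-0.035,0,0,0,1,0,0,-0.055,0,0,0,1,0,0,-0.075,0,0,0,1,0,0,-0.095,0,0,0,1,0,0,-0.115,0,0,0,1,0,0,-0.13,0,0,0,1,0,0,-0.13,0,0,0,1])

```text
clock: 22.3
eef_pos: [536.1, 9.5, 190.1]
tcp_rot: [-3.141, -0.863, -2.942]
contact_force: [0.3, -0.4, 0.5]
opening: 1.001
grasp_force: 0.0
```

Run:
```python
from look import *
p,m,s,Mc=held([460,-6.5,152,0.0,0.0]); print(s["eef_pos"],s["contact_force"])
f,b=cams.grab_frame("side"),cams.grab_frame("top")
for q in(f,b):u=proj(q,up([460,-6.5,152,0,0])); print(u.min(0),u.max(0))
mk=mask(f,(255,318,365,412),(50,90,30),(85,255,255)); print("tape",cv2.boundingRect(mk))
```

```text
[(344, 241, 34, 82), (241, 309, 24, 22)]
E [460.9  -7.  151.3] tilt [-0.022  0.059] mouth [458.    0.7  21.6] rms 1.05
[533.35923789   9.00048848 188.06122746] [0.72096852 0.34707463 0.45504915]
[343.71969536 239.10402826] [378.24614856 320.7079842 ]
[239.78020521 306.13349924] [270.75251085 332.06823354]
tape (297, 345, 33, 34)
```

```bash
python3 -c "
from rig import r
print(r.sense()['clock']); print(r.sign_off())"
```

```text
22.5
the job is handed in; nothing more can be done
None
```

I handed the job in at 22.5 s: by my last camera measurements the tape lies flat in the tray and the beaker stands released, mouth down, on the collar; the sign-off returned no verdict, and I made no final position check on the flask, tub and die, which I did not touch.

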